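# Close a snap frame and run along its rail

### The job

The marbled sheet is already in the snap frame: press the one rail that is still open (the long one nearest the robot) down until it is fully shut. Then seat it by running your fingertips along the shut rail from its left end to its right end, as the robot sees them, touching it lightly all the way. Only press and touch: nothing is lifted, the frame stays where it lies, nothing touches the clear cover over the sheet, and the things on and around the frame are not disturbed.

Things in the scene. Friction and masses are not known exactly. Their poses are not given: they have to be found in the camera images.
- frame: the snap frame: a loose, flat aluminium picture frame lying on the table, 258 mm (its x) by 345 mm (its y), 14 mm high, about 0.9 kg, with 34 mm square corner caps. Origin: centre of its underside, at table height. Its -x side faces the robot and its +y is the robot's left (the frame is turned by at most 0.35 rad). The open rail is the one on the -x side; the other three are shut. It is not fixed down: a hard sideways push slides it
- rail (a joint): angle of the open rail, 0 = fully shut (lying flat), growing as its inner edge swings up and out towards the robot; starts at 0.5 to 1.2 rad, stop at 1.4 rad. The rail is a 278 mm long, 32 mm wide, 3 mm thick aluminium strip; its hinge line runs along the frame's y, at x = -126 mm, z = 11 mm of the frame, and its free (inner) edge is 29 mm from the hinge. The hinge is stiff (0.05 N m, some 2 N at the free edge) and stays where it is left; shut, the rail rests on a hard stop
- rail_edge (a point): middle of the open rail's free edge; moves with the rail
- rail_left (a point): left end (+y of the frame) of the rail's centre line, on its top face as it lies when shut, 14 mm above the table; fixed to the frame, does not move with the rail
- rail_mid (a point): middle of the rail's centre line, on its top face as it lies when shut (frame x = -113 mm, y = 0, z = 14 mm); fixed to the frame
- rail_right (a point): right end (-y of the frame) of the rail's centre line, on its top face as it lies when shut; fixed to the frame
- cover: the clear plastic cover over the marbled sheet, inside the four rails, 200 mm by 288 mm, its top 5.5 mm above the table (8.5 mm below the top of the shut rail). Axes and origin as the frame's
- weight: brass paperweight, 52 mm across, 42 mm high, standing on the cover in the half away from the open rail. Origin at its underside
- folder: bone folder, 150 x 20 x 5 mm, lying on the cover in the half away from the open rail. Origin at the centre of its underside
- cup: open plastic paint cup, 66 mm across, 55 mm high, standing left of the frame. Origin at its underside
- brush: paint brush 200 mm long, lying right of the frame roughly along the frame's x
- jar: screw-top jar, 72 mm across, 85 mm high, on the table to the left. Origin at its underside
- bottle: plastic bottle, 52 mm across, 130 mm high, on the table to the left. Origin at its underside
- notebook: notebook 155 x 108 x 21 mm, lying on the table to the right. Origin at the centre of its underside

How it is judged:
By the outcome, as a careful person would: the job done as asked, in the order asked, and still so for the second after the job is handed in, with the robot touching nothing.
It also fails if it takes over 51 s, if anything falls off the work surface, if the arm or the gripper's body presses on something with over 40 N, if the wrist force passes 120 N, or if a joint passes its speed limit or range.

### The arm

A 6-joint arm with a two-finger parallel gripper is mounted at the origin on the work surface. World frame = base frame: x ahead of the robot, y to its left, z up, the work surface at z = 0. Lengths are in mm, angles in degrees, forces in N, time in s.
With the tool pointing down it reaches from about 350 to 850 mm from the base axis. Payload 8.1 kg.
Tool frame: the origin (TCP) lies at the very end of the fingers, on their centre line; the grasp point (between the pads) lies 19 mm behind it (r.grip_depth is the distance from the TCP to the grasp point, in mm); y points along the fingers, z is the direction in which the jaws open and shut, and the axes are right-handed (so a half turn about y gives the same grasp; the last joint's range is limited). The gripper opens to 85 mm and grips with 20 to 120 N. Pads are 22 mm wide; open, the fingers measure 114 mm over their backs; the gripper's body (76 mm by 85 mm) begins 54 mm behind the grasp point. The pads swing forward as they close: fully open they stand 13 mm farther back than shut.
Start: joints at [65.466, 7.471, 85.268, -0, 87.261, -4.893], TCP at [201.654, 565.103, 231.292] pointing down, gripper open.
Joint ranges: [-169.43, 169.43], [-51.17, 129.36], [1.28, 143.12], [-76.62, 256.62], [0, 156.53], [-152.29, 152.29]. Speed limits (degrees/s): [136.94, 136.94, 159.86, 180, 180, 180].

### API

Orientations are given as [roll, pitch, yaw] about the fixed x, y, z axes, in that order (R = Rz(yaw) Ry(pitch) Rx(roll)).
In Python, from bench import readout, eyes, r gives the robot as it stands. The module is installed in compiled form; this text tells all that it offers.
- The arm moves only by the tool move_arm, never from a script. Its argument "motion" is text: rows parted by semicolons, each of 6 numbers parted by spaces: the shift along the world's x, y, z in cm, then the turn, a rotation vector about the world's x, y, z in degrees. A call has 1 to 10 rows; each row is the pose to reach, as a shift and turn from the pose commanded when the call began; what a row does not reach only later rows make up. A row lasts 1/12 s, in which the tool goes at most 41.7 mm and 7.16 degrees, less where a joint would pass 70% of its speed; a pose out of reach is approached as far as the arm can. A call with a gripper value outside its range is refused whole. "fingers" is the finger opening in cm, from 0 to 8.54, set as the call begins (left out, the last holds). The fingers move at their own pace and stop on an object; "squeeze" is the grip in N (left out, the last holds). Time passes only in rows, so rows that repeat a pose let the fingers close. It gives the time, the measured TCP pose, the force and the opening at its end, in the units of the state.
- readout.sense(): the state, without advancing time (a new reading comes with each control period).
- eyes.snapshot(name): name is "side" or "top" or "wrist"; returns a dict with "image" (384x512x3 uint8, blue, green, red), "fx", "fy", "cx", "cy" (pixels), "world_to_cam" (4x4, takes a point from world to camera coordinates). Camera axes: x right, y down, z forward; pixel columns grow to the right and rows downward; lengths in mm; the calibration is good to about 2 mm. The wrist camera is an equidistant fisheye: a pixel r from the principal point sees the ray r / f radians off the axis. A picture is of the moment at which its call begins. There is no depth.
- r.hand_in(): hands the job in, once; it reports no verdict.
The state is a dict: "time": time; "joint_pos": joint angles; "qd": joint speeds; "joint_efforts": joint torques, N m; "tool_pos": TCP position; "tcp_rot": TCP orientation; "ft_force": force on the tool from outside, world axes, zero at the start; "wrist_torque": the same for the moment, N m; "finger_gap": finger opening in mm.
Only numpy, scipy, OpenCV 4.12 (cv2) and the standard library are available. Lean on these libraries where they do the work, as an engineer would, in place of code of your own. Each camera call takes 0.05 s, during which the arm holds its last target. There are 200 camera calls.

## Working session

There is one attempt and no reset: what is moved stays moved. The work goes in short steps, Python scripts to look and compute and a tool call to move; the robot and the scene stay as the last step left them, time stands still between calls to the robot, and variables do not carry over. Pictures are saved under pics/ and viewed, about 8 in all and at most 12, crops included, and the job is handed in when it is done.

Besides the shell and the picture viewer there is one more tool, called after "Request:" by a JSON object that holds its "name" and its "arguments". move_arm: Moves the arm, as the interface text tells. Its arguments: {"type":"object","properties":{"motion":{"type":"string"},"fingers":{"type":"number"},"squeeze":{"type":"number"}},"required":["motion"]}

```bash
mkdir -p pics; cat > h.py <<'E'
import numpy as np, cv2
from bench import readout, eyes, r
def snap(n,f):
    s=eyes.snapshot(n); cv2.imwrite(f'pics/{f}.png',s['image']); np.savez(f'pics/{f}.npz',**s); return s
def ray(s,u,v):
    M=np.array(s['world_to_cam']); R=M[:3,:3]; t=M[:3,3]
    d=R.T@np.array([(u-s['cx'])/s['fx'],(v-s['cy'])/s['fy'],1]); return -R.T@t,d
def onz(s,u,v,z):
    o,d=ray(s,u,v); return o+d*(z-o[2])/d[2]
def proj(s,p):
    M=np.array(s['world_to_cam']); c=M[:3,:3]@np.array(p)+M[:3,3]
    return s['fx']*c[0]/c[2]+s['cx'], s['fy']*c[1]/c[2]+s['cy']
E
python3 - <<'E'
from h import *
a=snap('top','top0');b=snap('side','side0')
for s in(a,b): print(s['fx'],s['cx'],s['cy'],np.round(ray(s,256,192),2))
print(readout.sense())
cv2.imwrite('pics/top0b.png',cv2.resize(a['image'],None,fx=1.5,fy=1.5))
cv2.imwrite('pics/side0b.png',cv2.resize(b['image'],None,fx=1.5,fy=1.5))
E
```

```text
408.80949478989305 258.16948043627883 189.46690538574256 [[ 3.57840e+02 -5.25000e+00  1.21534e+03]
 [ 1.50000e-01  2.00000e-02 -9.90000e-01]]
409.69973852890314 249.4361339521493 198.95374403870233 [[ 2.9623e+02 -9.0513e+02  8.8094e+02]
 [ 2.0000e-01  7.4000e-01 -6.4000e-01]]
{'time': 0.1, 'joint_pos': array([ 6.54663320e+01,  7.51274373e+00,  8.53222886e+01, -2.07145632e-03,
        8.72609098e+01, -4.89295307e+00]), 'qd': array([-0.08713626, -0.12880869, -0.14450186, -0.04225   , -0.09323831,
       -0.06158824]), 'joint_efforts': array([ 1.75639943e-03, -5.70952427e+01, -5.01941442e+01, -3.10837722e-04,
        8.31239362e-03, -1.15740550e-04]), 'tool_pos': array([201.45989321, 564.64995248, 230.33606045]), 'tcp_rot': array([-9.00957690e+01,  6.12193802e-03, -1.96406193e+01]), 'ft_force': array([-0.04094755, -0.97250839, -0.27023385]), 'wrist_torque': array([-0.01941809, -0.0235037 ,  0.02793429]), 'finger_gap': 85.16015868099136}
```

View pics/top0b.png

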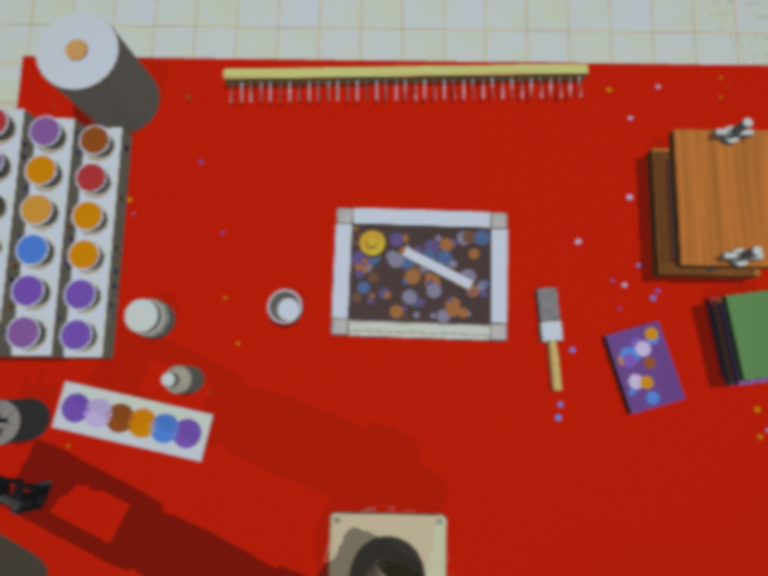

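View pics/side0b.png

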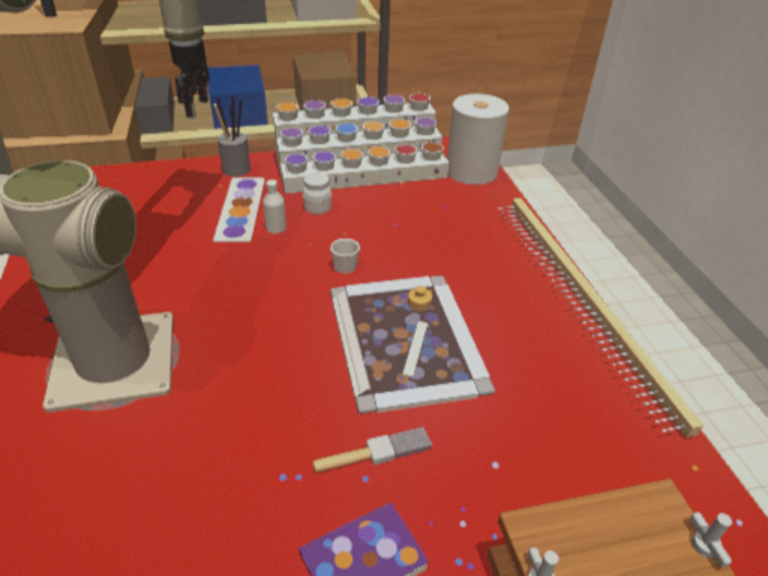

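The top view shows the frame with corners near (338,208), (508,213), (506,340) and (331,333) at 1.5x. The rail at the bottom is partly open. In the side view it is at about (350,345). Next I measure the frame pose and the rail angle.

```bash
python3 - <<'E'
from h import *
for f,box in(('top0',(200,360,125,240)),('side0',(200,340,170,285))):
    s=dict(np.load(f'pics/{f}.npz')); im=s['image']; hsv=cv2.cvtColor(im,cv2.COLOR_BGR2HSV)
    red=((hsv[...,0]<8)|(hsv[...,0]>172))&(hsv[...,1]>180)
    m=(~red).astype(np.uint8); k=np.zeros_like(m); x0,x1,y0,y1=box; k[y0:y1,x0:x1]=m[y0:y1,x0:x1]
    c=max(cv2.findContours(k,0,2)[0],key=cv2.contourArea)
    q=cv2.approxPolyDP(cv2.convexHull(c),4,True)[:,0]
    print(f,q.tolist(),cv2.contourArea(c))
    W=np.array([onz(s,u+.0,v,12)[:2] for u,v in c[:,0]]).astype(np.float32)
    (cx,cy),wh,a=cv2.minAreaRect(W); print(cx,cy,wh,a)
    print(np.round([onz(s,u,v,14)[:2] for u,v in q],1).tolist())
s=dict(np.load('pics/top0.npz'));t=cv2.resize(s['image'][130:235,215:345],None,fx=6,fy=6,interpolation=cv2.INTER_CUBIC)[:600]
s2=dict(np.load('pics/side0.npz'));t2=cv2.resize(s2['image'][180:280,210:335],None,fx=6,fy=6,interpolation=cv2.INTER_CUBIC)
cv2.imwrite('pics/c1.png',t[:, :780]);cv2.imwrite('pics/c2.png',t2)
E
```

```text
top0 [[224, 139], [337, 141], [338, 226], [221, 223]] 10205.5
569.4290161132812 -56.36077880859375 (354.1941223144531, 267.6883850097656) 88.95524597167969
[[696.8, 113.9], [695.8, -228.3], [439.1, -228.1], [442.1, 115.0]]
side0 [[295, 183], [329, 237], [330, 261], [291, 284], [258, 283], [239, 275], [220, 192]] 7857.0
580.4912109375 -77.30328369140625 (419.617919921875, 289.2534484863281) 89.3388442993164
[[701.2, 112.7], [723.3, -148.5], [693.0, -235.3], [564.3, -288.4], [480.7, -267.7], [437.4, -232.0], [444.7, 115.3]]
```

View pics/c2.png

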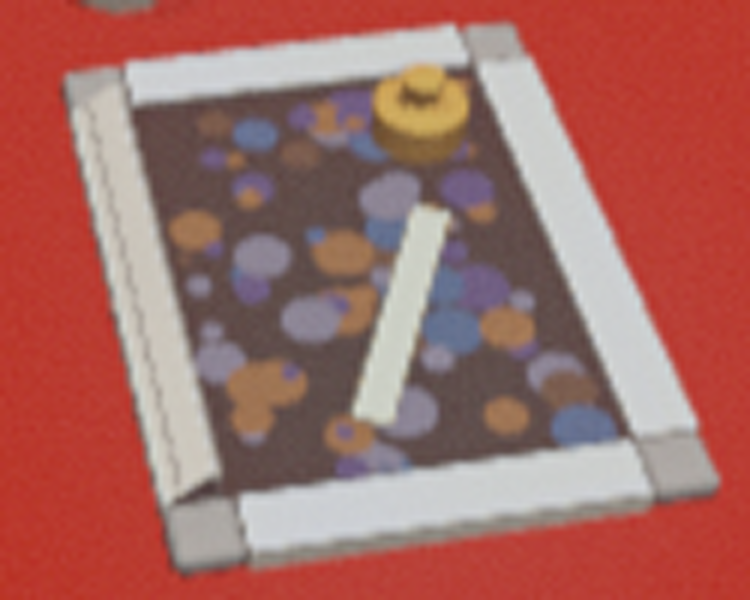

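View pics/c1.png

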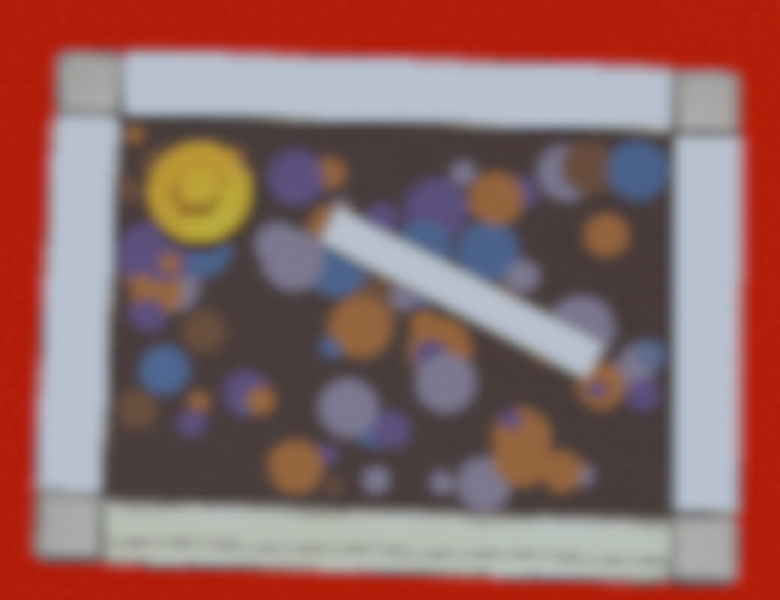

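The crops show the rail as a strip whose free edge runs (118,82)→(218,480) in the side crop and (108,500)→(672,515) in the top crop. The weight and folder are in the far half, so both are clear of the rail.

```bash
python3 - <<'E'
from h import *
s=dict(np.load('pics/top0.npz'));s2=dict(np.load('pics/side0.npz'))
T=lambda x,y:((x-2.5)/6+215,(y-2.5)/6+130); S=lambda x,y:((x-2.5)/6+210,(y-2.5)/6+180)
loc=np.array([[129,172.5],[129,-172.5],[-129,-172.5],[-129,172.5]])
def fit(W):
    l=loc;w=W-W.mean(0);a=np.arctan2((l[:,0]*w[:,1]-l[:,1]*w[:,0]).sum(),(l*w).sum())
    R=np.array([[np.cos(a),-np.sin(a)],[np.sin(a),np.cos(a)]]);c=W.mean(0);print('c',c.round(1),'yaw',np.degrees(a).round(2),'res',(W-(l@R.T+c)).round(1).tolist());return c,R
W=np.array([onz(s,*T(*p),14)[:2] for p in[(57,50),(743,69),(738,582),(33,560)]]);c,R=fit(W)
W2=np.array([onz(s2,*S(*p),14)[:2] for p in[(514,23),(720,487),(180,568),(65,75)]]);c2,R2=fit(W2)
for a,b in(((108,500),(118,82)),((672,515),(218,482))):
    o1,d1=ray(s,*T(*a));o2,d2=ray(s2,*S(*b))
    k=np.linalg.lstsq(np.c_[d1,-d2],o2-o1,rcond=None)[0];p1=o1+d1*k[0];p2=o2+d2*k[1];p=(p1+p2)/2
    print(p.round(1),np.linalg.norm(p1-p2).round(1),'frame',((p[:2]-c)@R).round(1))
    for th in np.arange(.4,1.3,.1): pass
# predicted free edge at various angles
for th in(.5,.6,.7,.8,.9,1.,1.1,1.2):
    o=[]
    for y in(139,-139):
        q=np.r_[R@np.array([-126+29*np.cos(th),y])+c,11+29*np.sin(th)]
        u=proj(s,q);v=proj(s2,q);o+=[(u[0]-215)*6+2.5,(u[1]-130)*6+2.5,(v[0]-210)*6+2.5,(v[1]-180)*6+2.5]
    print(round(th,1),np.round(o))
for n,p in dict(left=(-113,139),mid=(-113,0),right=(-113,-139)).items(): print(n,(R@p+c).round(1))
E
```

```text
c [568.9 -57. ] yaw -0.9 res [[-0.3, 0.3], [0.4, -1.1], [0.2, 0.6], [-0.3, 0.2]]
c [569.7 -59.8] yaw -1.19 res [[-0.9, 0.4], [-2.9, 0.7], [2.2, -0.3], [1.6, -0.8]]
[469.9  80.4  33.5] 1.3 frame [-101.1  135.8]
[ 466.6 -193.2   24. ] 4.2 frame [-100.1 -137.7]
0.5 [103. 502. 119.  90. 674. 520. 222. 482.]
0.6 [102. 504. 117.  87. 675. 523. 219. 479.]
0.7 [102. 507. 113.  84. 676. 526. 215. 476.]
0.8 [101. 511. 110.  82. 677. 530. 211. 474.]
0.9 [101. 515. 106.  79. 677. 534. 206. 472.]
1.0 [100. 520. 101.  77. 678. 538. 201. 470.]
1.1 [100. 525.  96.  76. 678. 543. 196. 469.]
1.2 [ 99. 530.  91.  75. 679. 549. 190. 468.]
left [458.1  83.7]
mid [455.9 -55.2]
right [ 453.7 -194.2]
```

Frame centre is about (569,-58), yaw about -1°, and the rail is open about 0.55 rad. Now I move above the rail with the fingers shut and the yaw aligned.

Request:
{"name": "move_arm", "arguments": {"motion": "1.3 -3.1 0 0 0 0.93;2.6 -6.2 0 0 0 1.86;3.9 -9.3 0 0 0 2.8;5.2 -12.4 0 0 0 3.7;6.5 -15.5 0 0 0 4.65;7.8 -18.6 0 0 0 5.6;9.1 -21.7 0 0 0 6.5;10.4 -24.8 0 0 0 7.4;11.7 -27.9 0 0 0 8.4;13 -31 0 0 0 9.3", "fingers": 0, "squeeze": 20}}

```text
time: 0.93
tool_pos: [331.7, 253.5, 231.0]
tcp_rot: [-90.0, 0.0, -10.3]
ft_force: [0.4, 0.5, 0.5]
finger_gap: -0.2
```

Request:
{"name": "move_arm", "arguments": {"motion": "1.3 -3.1 0 0 0 0.93;2.6 -6.2 0 0 0 1.86;3.9 -9.3 0 0 0 2.8;5.2 -12.4 -1 0 0 3.7;6.5 -15.5 -3 0 0 4.65;7.8 -18.6 -5 0 0 5.6;9.1 -21.7 -8 0 0 6.5;10.4 -24.8 -11 0 0 7.4;11.7 -27.9 -14 0 0 8.4;12.95 -31.1 -16 0 0 9.3"}}

```text
time: 1.77
tool_pos: [457.7, -50.6, 73.2]
tcp_rot: [-90.0, 0.1, -1.0]
ft_force: [0.6, 0.6, 0.7]
finger_gap: 0.2
```

Request:
{"name": "move_arm", "arguments": {"motion": "0 0 -1 0 0 0;0 0 -2 0 0 0;0 0 -2.6 0 0 0;0 0 -2.6 0 0 0;0 0 -2.6 0 0 0"}}

```text
time: 2.18
tool_pos: [458.7, -48.6, 50.0]
tcp_rot: [-90.0, -0.0, -1.0]
ft_force: [0.3, 0.9, 0.5]
finger_gap: 0.1
```

```bash
python3 - <<'E'
from h import *
q=readout.sense();print(q['tool_pos'],q['ft_force'])
s=snap('side','side1');w=snap('wrist','w1')
t2=cv2.resize(s['image'][150:290,190:340],None,fx=3.8,fy=3.8,interpolation=cv2.INTER_CUBIC)
cv2.imwrite('pics/c3.png',t2)
print(proj(s,q['tool_pos']))
E
```

```text
[458.65166734 -48.59698217  50.03304847] [0.29790853 0.85280062 0.53227649]
(np.float64(233.65817926476097), np.float64(217.29057712522066))
```

View pics/c3.png

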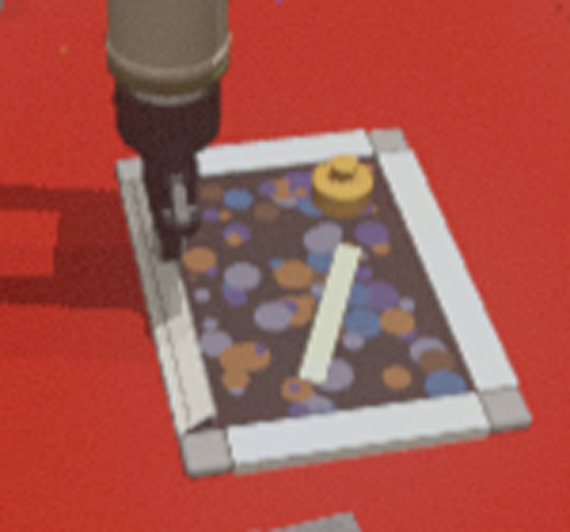

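View pics/w1.png

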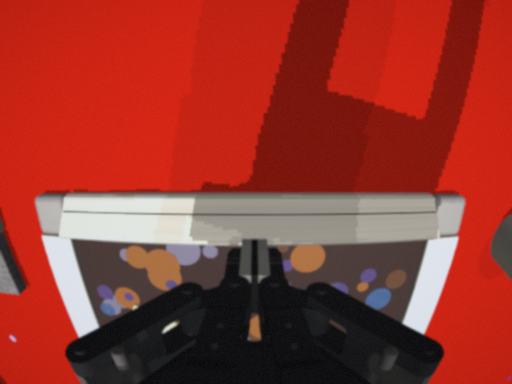

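The side view shows the fingertips at crop (168,258), right where the calibration predicts (166,256), above the middle of the rail near its free edge. The wrist view shows the rail edge running straight across at row 240, square to the fingers. Now I descend and press.

Request:
{"name": "move_arm", "arguments": {"motion": "0.2 0 -0.7 0 0 0;0.2 0 -1.4 0 0 0;0.2 0 -2 0 0 0;0.2 0 -2.2 0 0 0;0.2 0 -2.4 0 0 0;0.2 0 -2.6 0 0 0;0.2 0 -2.6 0 0 0"}}

```text
time: 2.87
tool_pos: [460.4, -49.6, 23.4]
tcp_rot: [-90.0, 0.0, -1.0]
ft_force: [0.2, 0.1, 2.3]
finger_gap: -0.0
```

Request:
{"name": "move_arm", "arguments": {"motion": "0 0 -0.15 0 0 0;0 0 -0.3 0 0 0;0 0 -0.45 0 0 0;0 0 -0.6 0 0 0;0 0 -0.6 0 0 0"}}

```text
time: 3.28
tool_pos: [460.2, -49.5, 17.2]
tcp_rot: [-90.0, 0.0, -1.0]
ft_force: [0.2, 0.1, 0.2]
finger_gap: -0.2
```

Request:
{"name": "move_arm", "arguments": {"motion": "0 0 -0.1 0 0 0;0 0 -0.2 0 0 0;0 0 -0.3 0 0 0"}}

```text
time: 3.53
tool_pos: [460.7, -49.6, 14.6]
tcp_rot: [-90.0, -0.0, -1.0]
ft_force: [0.9, 0.0, 3.2]
finger_gap: -0.1
```

Request:
{"name": "move_arm", "arguments": {"motion": "0 0 -0.05 0 0 0;0 0 -0.1 0 0 0;0 0 -0.1 0 0 0"}}

```text
time: 3.78
tool_pos: [460.8, -49.6, 14.0]
tcp_rot: [-90.0, -0.0, -1.0]
ft_force: [-1.0, 0.4, 5.8]
finger_gap: 0.2
```

Request:
{"name": "move_arm", "arguments": {"motion": "0 0 -0.05 0 0 0;0 0 -0.1 0 0 0;0 0 -0.1 0 0 0;0 0 -0.1 0 0 0"}}

```text
time: 4.12
tool_pos: [460.9, -49.6, 13.9]
tcp_rot: [-90.0, 0.0, -1.0]
ft_force: [-6.1, 1.6, 16.6]
finger_gap: 0.0
```

A hard stop at z = 13.9 mm and 16.6 N means the rail is shut. I back off, go to the left end and check.

Request:
{"name": "move_arm", "arguments": {"motion": "0 0 0.3 0 0 0;0 0 1 0 0 0;0 2 2 0 0 0;-0.1 5 2 0 0 0;-0.2 8 2 0 0 0;-0.3 11 2 0 0 0;-0.3 12.8 2 0 0 0;-0.3 13.3 2 0 0 0;-0.3 13.3 2 0 0 0;-0.3 13.3 2 0 0 0"}}

```text
time: 4.95
tool_pos: [457.4, 83.1, 32.6]
tcp_rot: [-90.0, 0.0, -1.0]
ft_force: [-0.5, 0.2, -0.1]
finger_gap: -0.0
```

```bash
python3 - <<'E'
from h import *
q=readout.sense();print(q['tool_pos'],q['ft_force'])
s=snap('side','side2');w=snap('wrist','w2')
t2=cv2.resize(s['image'][150:290,190:340],None,fx=3.5,fy=3.5,interpolation=cv2.INTER_CUBIC)
cv2.imwrite('pics/c4.png',np.hstack([t2[:384],cv2.resize(w['image'],None,fx=.5,fy=.5)[:,:].repeat(2,0)[:384][:, :270]]))
E
```

```text
[457.44355029  83.06294169  32.56200013] [-0.52174766  0.18120195 -0.12472626]
```

View pics/c4.png

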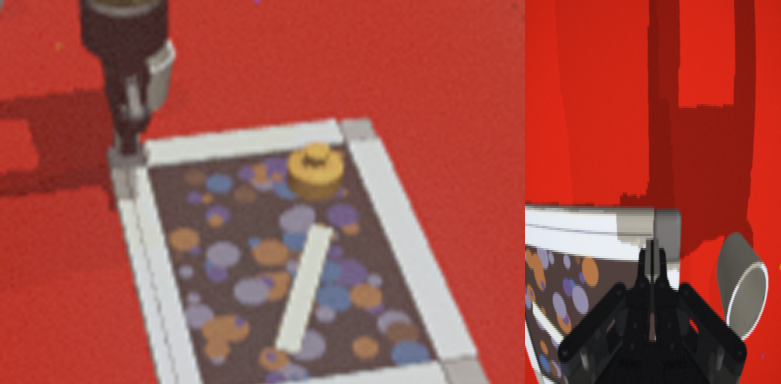

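The side view shows the rail lying flat and the frame unmoved, with the tips over the rail/left-cap joint at (128,155). The cup is clear of the gripper. Now touching down lightly.

Request:
{"name": "move_arm", "arguments": {"motion": "0 0 -0.6 0 0 0;0 0 -1.2 0 0 0;0 0 -1.6 0 0 0;0 0 -1.8 0 0 0;0 0 -1.87 0 0 0;0 0 -1.87 0 0 0"}}

```text
time: 5.55
tool_pos: [456.9, 82.9, 14.0]
tcp_rot: [-90.0, 0.1, -1.1]
ft_force: [-6.6, -3.3, 9.6]
finger_gap: -0.2
```

Request:
{"name": "move_arm", "arguments": {"motion": "0 0 -0 0 0 0;0 0 0.05 0 0 0;0 -0.3 0.05 0 0 0;0 -0.7 0.05 0 0 0;0 -1.1 0.05 0 0 0;-0.02 -1.5 0.05 0 0 0;-0.03 -1.9 0.05 0 0 0;-0.03 -2.3 0.05 0 0 0;-0.04 -2.7 0.05 0 0 0;-0.05 -3.1 0.05 0 0 0"}}

```text
time: 6.38
tool_pos: [457.1, 52.0, 14.4]
tcp_rot: [-90.0, 0.0, -1.0]
ft_force: [0.5, 0.7, 0.7]
finger_gap: 0.0
```

Contact was lost there (z 14.4, about 0 N), so I redo it from the left end a little lower.

Request:
{"name": "move_arm", "arguments": {"motion": "0 0 0.5 0 0 0;0.02 1.5 0.5 0 0 0;0.05 3 0.5 0 0 0;0.05 3.2 0.5 0 0 0;0.05 3.2 0.2 0 0 0;0.05 3.2 0 0 0 0;0.05 3.2 -0.03 0 0 0;0.05 3.2 -0.03 0 0 0"}}

```text
time: 7.05
tool_pos: [457.6, 84.1, 14.1]
tcp_rot: [-90.0, 0.0, -1.1]
ft_force: [-0.5, 0.1, 0.8]
finger_gap: 0.2
```

Request:
{"name": "move_arm", "arguments": {"motion": "0 -0.3 0 0 0 0;0 -0.6 0 0 0 0;0 -1 0 0 0 0;-0.02 -1.4 0 0 0 0;-0.03 -1.8 0 0 0 0"}}

```text
time: 7.47
tool_pos: [457.2, 65.8, 14.1]
tcp_rot: [-90.0, 0.0, -1.1]
ft_force: [0.5, 0.2, 0.1]
finger_gap: 0.1
```

Request:
{"name": "move_arm", "arguments": {"motion": "0 0 0.4 0 0 0;0.02 1 0.4 0 0 0;0.03 1.85 0.4 0 0 0;0.03 1.85 0.1 0 0 0;0.03 1.85 -0.03 0 0 0;0.03 1.85 -0.06 0 0 0;0.03 1.85 -0.06 0 0 0"}}

```text
time: 8.05
tool_pos: [457.7, 86.0, 14.0]
tcp_rot: [-89.9, 0.0, -1.0]
ft_force: [-2.6, 4.0, 9.2]
finger_gap: -0.0
```

Request:
{"name": "move_arm", "arguments": {"motion": "0 -0.2 0.01 0 0 0;0 -0.5 0.02 0 0 0;0 -0.9 0.02 0 0 0;-0.02 -1.3 0.02 0 0 0;-0.03 -1.7 0.02 0 0 0"}}

```text
time: 8.47
tool_pos: [457.6, 67.8, 13.9]
tcp_rot: [-90.0, -0.0, -1.0]
ft_force: [0.3, 4.4, 3.9]
finger_gap: 0.4
```

Request:
{"name": "move_arm", "arguments": {"motion": "0 -0.4 0 0 0 0;0 -0.8 -0.01 0 0 0;-0.02 -1.2 -0.01 0 0 0;-0.02 -1.6 -0.01 0 0 0;-0.03 -2 -0.01 0 0 0;-0.04 -2.4 -0.01 0 0 0"}}

```text
time: 8.97
tool_pos: [457.3, 43.6, 14.0]
tcp_rot: [-90.0, -0.0, -1.1]
ft_force: [-0.3, 5.2, 6.6]
finger_gap: -0.1
```

Request:
{"name": "move_arm", "arguments": {"motion": "0 -0.4 0 0 0 0;0 -0.8 0 0 0 0;-0.02 -1.2 0 0 0 0;-0.02 -1.6 0 0 0 0;-0.03 -2 0 0 0 0;-0.04 -2.4 0 0 0 0"}}

```text
time: 9.47
tool_pos: [456.9, 19.7, 14.0]
tcp_rot: [-90.0, -0.0, -1.1]
ft_force: [-0.7, 5.4, 6.2]
finger_gap: -0.2
```

Steady at about 6 N. Continuing.

Request:
{"name": "move_arm", "arguments": {"motion": "0 -0.4 0 0 0 0;0 -0.8 0 0 0 0;-0.02 -1.2 0 0 0 0;-0.02 -1.6 0 0 0 0;-0.03 -2 0 0 0 0;-0.04 -2.4 0 0 0 0"}}

```text
time: 9.97
tool_pos: [456.4, -4.3, 14.0]
tcp_rot: [-90.0, -0.0, -1.1]
ft_force: [0.0, 5.6, 7.1]
finger_gap: -0.1
```

Request:
{"name": "move_arm", "arguments": {"motion": "0 -0.4 0 0 0 0;0 -0.8 0 0 0 0;-0.02 -1.2 0 0 0 0;-0.02 -1.6 0 0 0 0;-0.03 -2 0 0 0 0;-0.04 -2.4 0 0 0 0"}}

```text
time: 10.47
tool_pos: [456.0, -28.2, 14.0]
tcp_rot: [-90.0, -0.0, -1.1]
ft_force: [0.2, 6.1, 7.1]
finger_gap: -0.2
```

Request:
{"name": "move_arm", "arguments": {"motion": "0 -0.4 0 0 0 0;0 -0.8 0 0 0 0;-0.02 -1.2 0 0 0 0;-0.02 -1.6 0 0 0 0;-0.03 -2 0 0 0 0;-0.04 -2.4 0 0 0 0"}}

```text
time: 10.97
tool_pos: [455.5, -52.2, 14.0]
tcp_rot: [-90.0, -0.0, -1.1]
ft_force: [-0.8, 5.1, 8.1]
finger_gap: -0.3
```

Request:
{"name": "move_arm", "arguments": {"motion": "0 -0.4 0 0 0 0;0 -0.8 0.01 0 0 0;-0.02 -1.2 0.01 0 0 0;-0.02 -1.6 0.01 0 0 0;-0.03 -2 0.01 0 0 0;-0.04 -2.4 0.01 0 0 0"}}

```text
time: 11.47
tool_pos: [455.0, -76.2, 14.0]
tcp_rot: [-90.0, -0.0, -1.1]
ft_force: [0.6, 5.7, 7.6]
finger_gap: -0.2
```

Request:
{"name": "move_arm", "arguments": {"motion": "0 -0.4 0 0 0 0;0 -0.8 0 0 0 0;-0.02 -1.2 0 0 0 0;-0.02 -1.6 0 0 0 0;-0.03 -2 0 0 0 0;-0.04 -2.4 0 0 0 0"}}

```text
time: 11.97
tool_pos: [454.5, -100.1, 14.0]
tcp_rot: [-90.0, -0.0, -1.1]
ft_force: [-0.1, 4.8, 8.5]
finger_gap: 0.1
```

Request:
{"name": "move_arm", "arguments": {"motion": "0 -0.4 0 0 0 0;0 -0.8 0 0 0 0;-0.02 -1.2 0 0 0 0;-0.02 -1.6 0 0 0 0;-0.03 -2 0 0 0 0;-0.04 -2.4 0 0 0 0"}}

```text
time: 12.47
tool_pos: [454.0, -124.1, 13.9]
tcp_rot: [-89.9, 0.0, -1.1]
ft_force: [0.5, 6.2, 7.2]
finger_gap: 0.1
```

Request:
{"name": "move_arm", "arguments": {"motion": "0 -0.4 0 0 0 0;0 -0.8 0 0 0 0;0 -1.2 0 0 0 0;-0.02 -1.6 0 0 0 0;-0.03 -2 0 0 0 0;-0.03 -2.4 0 0 0 0"}}

```text
time: 12.97
tool_pos: [453.7, -148.0, 13.9]
tcp_rot: [-89.9, 0.0, -1.1]
ft_force: [-0.2, 6.2, 8.3]
finger_gap: 0.1
```

Request:
{"name": "move_arm", "arguments": {"motion": "0 -0.4 0 0 0 0;0 -0.8 0 0 0 0;0 -1.2 0 0 0 0;-0.02 -1.6 0 0 0 0;-0.03 -2 0 0 0 0;-0.03 -2.4 0 0 0 0"}}

```text
time: 13.47
tool_pos: [453.3, -172.0, 13.9]
tcp_rot: [-89.9, 0.0, -1.1]
ft_force: [0.8, 5.6, 8.3]
finger_gap: -0.0
```

Request:
{"name": "move_arm", "arguments": {"motion": "0 -0.4 0 0 0 0;0 -0.8 0 0 0 0;0 -1.2 0 0 0 0;-0.02 -1.6 0 0 0 0;-0.03 -2 0 0 0 0;-0.03 -2.4 0 0 0 0;-0.03 -2.4 0 0 0 0"}}

```text
time: 14.05
tool_pos: [453.1, -196.5, 14.0]
tcp_rot: [-90.0, 0.0, -1.1]
ft_force: [0.8, 3.7, 8.6]
finger_gap: 0.0
```

The slide reached the right end in contact. I lift away and check.

Request:
{"name": "move_arm", "arguments": {"motion": "0 0 0.5 0 0 0;0 0 2 0 0 0;0 0 5 0 0 0;0 0 9 0 0 0;0 0 13 0 0 0;-1 0 17 0 0 0;-3 0 20 0 0 0;-5 0 22 0 0 0;-6 0 22 0 0 0;-6 0 22 0 0 0"}}

```text
time: 14.88
tool_pos: [392.1, -197.1, 235.4]
tcp_rot: [-90.1, -0.1, -1.1]
ft_force: [-0.1, -0.4, -1.0]
finger_gap: 0.1
```

```bash
python3 - <<'E'
from h import *
q=readout.sense();print(q['tool_pos'],q['ft_force'])
a=dict(np.load('pics/top0.npz'));s=snap('side','side3');t=snap('top','top3')
f=lambda i:cv2.resize(i,(390,292),interpolation=cv2.INTER_CUBIC)
cv2.imwrite('pics/c5.png',np.vstack([np.hstack([f(a['image'][130:235,205:345]),f(t['image'][130:235,205:345])]),np.hstack([f(np.load('pics/side0.npz')['image'][175:289,200:350]),f(s['image'][175:289,200:350])])]))
E
```

```text
[ 392.14669551 -197.06850823  235.36105011] [-0.14617891 -0.39544454 -0.99198759]
```

View pics/c5.png

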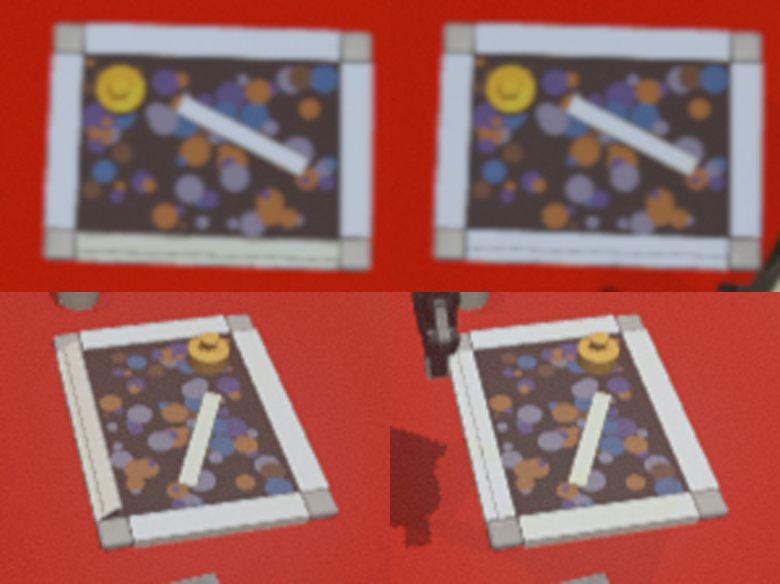

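The rail is flat and shaded like the other three, with no gap at its end. The frame, weight and folder sit at the same pixels as before. I hand in.

```bash
python3 -c "
from h import *
r.hand_in()"
```

```text
the job is handed in; nothing more can be done
```

I shut the open rail, ran the fingertips along it from its left end to its right end, and handed the job in at about 15 s, with the arm well clear of everything.

- **Shutting the rail:** I pressed near the middle of its free edge with the fingers closed. It stopped hard at z = 13.9 mm under 16.6 N, against an expected height of 14 mm.
- **Seating it:** The first two slide attempts at the left end, about 31 mm and 18 mm long, lost contact because I had set the fingers slightly too high. I went back to the left end each time. The third pass ran the whole length, from y = 86 to -196 mm, reading 4 to 9 N at every check. Force was only read every 20 to 25 mm, so contact between readings is inferred from the steady height and force.
- **Sideways force:** Friction during the run was about 5 to 6 N along the rail.
- **Last checks:** Before and after pictures show the rail flat, with the frame, paperweight and folder at the same pixels. I did not compare the cup, brush and other loose things in the final pictures, but the arm never went near them.

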